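# Check a clamped metal sample with the hand-held analyser

### The job

Pick up the hand-held analyser and hold its sprung nose squarely and gently against the face of the metal sample in the tilted vice, inside the ring marked on it, with the nose pressed part of the way in but not bottomed, steady for two seconds. Then lay the analyser down gently in its cradle, resting in both saddles with its screen up, and let go; leave everything else where it stands.

Things in the scene. Friction and masses are not known exactly. Their poses are not given: they have to be found in the camera images.
- analyser: Hand-held analyser, loose, 0.34 to 0.54 kg, lying flat. Cream box body 150 x 38 wide x 44 high (x -95 to +55), black screen on top at the rear, dark rubber patch on its sides, black round snout 34 in diameter (to x +85), steel sprung nose. Origin: on the underside, amid the rubber patch; grip point 22 above it, near the centre of mass. x points to the nose, z up out of the screen side.
- nose_tip (a point): Centre of the flat end of the analyser's sprung steel nose, 22 in diameter; at (105, 0, 22) mm in the analyser's frame when the nose is out, same axes as the analyser. Moves in with the nose.
- nose (a joint): How far the sprung nose is pressed in (m): 0 fully out, 0.010 bottomed. It starts to move at about 2 N and needs 0.5 N more per mm (7 N when bottomed).
- vice: Tilting sample vice, fixed to the bench: base 130 x 130 x 12, two grey cheeks 118 high, 116 apart over their outsides, between them a head that pivots 100 above the bench. Origin: centre of its underside, below the pivot; x is the level direction in which the head looks (more or less away from the robot), z up.
- head (a joint): Tilt of the vice head (rad): 0 when the sample's face looks level along the vice's x, growing as it looks upwards; set stiffly somewhere between 0.3 and 0.55, it does not give when pressed gently.
- collar_face (a point): Centre of the front of the head's round dark collar (80 diameter), on the sample's axis, 12 before the pivot. x: outward, square to the sample's face; y level. The sample, an aluminium disc 60 in diameter, sticks out of it by 4 to 30, differently each time and not reported; it is clamped and does not give. On its face a thin dark concentric ring, 39 inside and 44 outside diameter.
- cradle: The analyser's cradle, fixed: grey foot plate 150 x 80 x 8, two U saddles 18 thick centred at x = +55 and -55. They carry the analyser's underside 30 above the bench, between horns 56 apart that rise to 54; between the saddles it is open for the fingers. Origin: centre of its underside; x along the analyser as it lies (nose either way), z up. Laid well, the analyser's origin is straight above it.
- puck0: Bystander, loose: steel sample slug 44 in diameter, 42 high. Origin: centre of its underside.
- puck1: Bystander, loose: steel sample slug like puck0.
- wrench: Bystander, loose: wrench 160 long lying flat. Origin: middle, underside.
- mug: Bystander, loose: white mug 80 in diameter, 95 high. Origin: centre of its underside.
- wash: Bystander, loose: white plastic bottle 64 in diameter, 170 high. Origin: centre of its underside.
- mouse: Bystander, loose: round black computer mouse 62 in diameter, 33 high. Origin: centre of its underside.
- tape: Bystander, loose: roll of clear tape 90 in diameter, 30 high, lying flat. Origin: centre of its underside.
There are look-alikes about, which are no part of the job. Several things have the shape of the vice; the one meant has the colours described above.

How it is judged:
By the outcome, as a careful person would: the job done as asked, in the order asked, and still so for the second after the job is handed in, with the robot touching nothing.
It also fails if it takes over 58 s, if anything falls off the work surface, if the arm or the gripper's body presses on something with over 40 N, if the wrist force passes 120 N, or if a joint passes its speed limit or range.

### The arm

A 6-joint arm with a two-finger parallel gripper is mounted at the origin on the work surface. World frame = base frame: x ahead of the robot, y to its left, z up, the work surface at z = 0. Lengths are in m, angles in rad, forces in N, time in s.
With the tool pointing down it reaches from about 0.25 to 0.775 m from the base axis. Payload 4 kg.
Tool frame: the origin (TCP) lies at the centre of the arm's flange, where the gripper is bolted on; the fingertips stand 199 mm ahead of it and the grasp point (between the pads) lies 180 mm ahead of it; z points along the fingers, y is the line along which they close (so a half turn about z gives the same grasp; the last joint's range is limited). The gripper opens to 94 mm and grips with 3 to 60 N. Pads are 16 mm wide; open, the fingers measure 119 mm over their backs; the gripper's body (75 mm by 177 mm) begins 78 mm behind the grasp point.
Start: joints at [-1.213, 0.087, 1.371, -0, 1.684, -0.103], TCP at [0.245, -0.493, 0.405] pointing down, gripper open.
Joint ranges: [-3.1, 3.1], [-0.76, 2.03], [0.27, 2.55], [-1.08, 4.22], [0.17, 2.65], [-2.57, 2.57]. Speed limits (rad/s): [2.79, 2.79, 3.14, 3.14, 3.14, 3.14].

### API

Orientations are given as [roll, pitch, yaw] about the fixed x, y, z axes, in that order (R = Rz(yaw) Ry(pitch) Rx(roll)).
In Python, from bench import robot, eyes, models gives the robot as it stands.
- The arm moves only by the tool step_arm, never from a script. Its argument "commands" is a list that holds one entry, the list of rows, each a list of 7 numbers: the shift along the tool's x, y, z in mm, then the turn, a rotation vector about the tool's x, y, z in rad, then the finger opening in mm, from 0 to 94. In form: [[[tx, ty, tz, wx, wy, wz, gripper], ...]]. A call has 1 to 20 rows; each row shifts and turns the commanded pose from where the row before left it, along the tool's axes as they then stand; what a row does not reach is not made up. A row lasts 1/8 s, in which the tool goes at most 62.5 mm and 10.7 degrees, less where a joint would pass 70% of its speed; a pose out of reach is approached as far as the arm can. A call is refused whole if a number of a shift passes 62.5 or a number of a turn 0.188, either way. A call with a gripper value outside its range is refused whole. The fingers move at their own pace and stop on an object; the grip force is fixed at half the most. Time passes only in rows, so rows that do not move let the fingers close. It gives the time, the measured TCP pose, the force, the opening and the grip force at its end, in the units of the state.
- robot.get_obs(): the state, without advancing time (a new reading comes with each control period).
- eyes.snapshot(name): name is "side" or "top"; returns a dict with "color" (400x640x3 uint8, red, green, blue), "camera_matrix" (3x3 intrinsics, pixels), "eye" and "rotation" of the camera in the world. Camera axes: x right, y up, looking along -z (the intrinsics and any distortion apply to the point x, -y, -z); pixel columns grow to the right and rows downward; lengths in m; the calibration is good to about 2 mm. A picture is of the moment at which its call begins. There is no depth.
- robot.close_job(): hands the job in; it is judged then, once.
Trained networks look in a picture, given as the dict that the camera call returned (one of the last four; its "shot" number tells which), for a name from the list of things; names that differ only in an ending like _2 or _b are one class to them, and where a whole thing is asked for, a point or a joint stands for the part that bears it (a point fixed in the world has none). Each returns a list of dicts, best first, with "confidence" (0 to 1); they miss things now and then, are a little off and sometimes report something else, mostly with a low value. They report only what shows in the picture. A call takes as long as a camera call. They do not tell look-alikes from the thing itself.
- models.masks_of(picture, query): "mask" (400x640 bool, what is visible of it) and "xy" ([column, row] in pixels, amid what is visible of it).
- models.tip_of(picture, query): "xy" ([column, row] in pixels: a listed point, or the origin of a listed thing).
The state is a dict: "time": time; "joint_positions": joint angles; "qvel": joint speeds; "joint_torque": joint torques, N m; "tool_pos": TCP position; "ee_rot": TCP orientation; "wrist_force": force on the tool from outside, world axes, zero at the start; "wrist_torque": the same for the moment, N m; "width": finger opening in m; "finger_force": force on a finger pad.
Only numpy, scipy, OpenCV 4.12 (cv2) and the standard library are available. Lean on these libraries where they do the work, as an engineer would, in place of code of your own. Each camera call takes 0.05 s, during which the arm holds its last target. There are 200 camera calls.

## Working session

There is one attempt and no reset: what is moved stays moved. The work goes in short steps, Python scripts to look and compute and a tool call to move; the robot and the scene stay as the last step left them, time stands still between calls to the robot, and variables do not carry over. Pictures are saved under pics/ and viewed, at most 10 in all, crops included, and the job is handed in when it is done.

Besides the shell and the picture viewer there is one more tool, called after "Emit:" as a command line: name --argument value ..., lists and objects as JSON in quotes. step_arm: Moves the arm, as the interface text tells. Its arguments: {"type":"object","properties":{"commands":{"type":"array"}},"required":["commands"]}

```bash
mkdir -p pics; ls
cat > h.py <<'E'
import numpy as np, cv2
from bench import robot, eyes, models
from scipy.spatial.transform import Rotation as R
def save(p,n): cv2.imwrite('pics/'+n,p['color'][:,:,::-1])
def proj(p,X):
    X=np.atleast_2d(X); c=(X-np.array(p['eye']))@np.array(p['rotation'])
    c=c*[1,-1,-1]; u=c@np.array(p['camera_matrix']).T
    return u[:,:2]/u[:,2:]
def ray(p,xy):
    k=np.linalg.inv(np.array(p['camera_matrix']))@[xy[0],xy[1],1]
    return np.array(p['eye']),np.array(p['rotation'])@(k*[1,-1,-1])
def atz(p,xy,z):
    e,d=ray(p,xy); return e+d*(z-e[2])/d[2]
def tri(p,a,q,b):
    e,d=ray(p,a); f,g=ray(q,b); d/=np.linalg.norm(d); g/=np.linalg.norm(g)
    s=np.linalg.lstsq(np.c_[d,-g],f-e,rcond=None)[0]
    A=e+d*s[0];B=f+g*s[1]; return (A+B)/2,np.linalg.norm(A-B)
E
python3 - <<'E'
from h import *
s=eyes.snapshot('side');t=eyes.snapshot('top');save(s,'s0.png');save(t,'t0.png')
print([ (k,np.shape(v)) for k,v in s.items()])
for p in (s,t): print(p['camera_matrix'],p['eye'],p['rotation'],{k:v for k,v in p.items() if 'dist' in k})
for n in ['analyser','nose_tip','vice','collar_face','cradle','mug','wash','puck0','wrench','mouse','tape']:
  for nm,p in (('side',s),('top',t)):
    print(n,nm,[(np.round(d['xy']).tolist(),round(d['confidence'],2)) for d in models.tip_of(p,n)][:4])
print(robot.get_obs())
E
```

```text
pics
[('color', (400, 640, 3)), ('camera_matrix', (3, 3)), ('eye', (3,)), ('rotation', (3,)), ('shot', ())]
[[504.89545988   0.         322.04072003]
 [  0.         504.89545988 202.19219335]
 [  0.           0.           1.        ]] [0.32168062 1.06123843 0.91442269] [ 0.92338476 -0.01891546 -2.92334897] {}
[[455.6347789    0.         314.45142577]
 [  0.         455.6347789  188.26184392]
 [  0.           0.           1.        ]] [ 0.29377555 -0.00135423  1.34735243] [ 0.19355475  0.01671428 -1.59180614] {}
analyser side [([329.0, 169.0], 0.97)]
analyser top [([417.0, 179.0], 0.73), ([479.0, 201.0], 0.35)]
nose_tip side [([364.0, 166.0], 0.45)]
nose_tip top [([305.0, 191.0], 0.57), ([429.0, 212.0], 0.56)]
vice side [([318.0, 237.0], 0.76), ([424.0, 192.0], 0.71), ([388.0, 274.0], 0.64), ([406.0, 364.0], 0.61)]
vice top [([274.0, 268.0], 0.95), ([408.0, 283.0], 0.95), ([187.0, 286.0], 0.74), ([306.0, 191.0], 0.71)]
collar_face side [([311.0, 210.0], 0.91), ([389.0, 247.0], 0.87), ([422.0, 164.0], 0.61), ([403.0, 336.0], 0.6)]
collar_face top [([411.0, 279.0], 0.95), ([267.0, 261.0
[... 732 characters left out ...]
, 0.35)]
{'time': 1.2, 'joint_positions': array([-1.21309193e+00,  8.72080562e-02,  1.37069381e+00, -1.61394249e-05,
        1.68362703e+00, -1.03119848e-01]), 'qvel': array([-0.00099366,  0.00185482,  0.00070954,  0.00156459,  0.00117248,
       -0.00012324]), 'joint_torque': array([-2.48371070e-04, -3.40048206e+01, -3.02598202e+01,  7.18198065e-02,
        2.37697712e-02,  8.71607597e-06]), 'tool_pos': array([ 0.24456113, -0.4926345 ,  0.40470461]), 'ee_rot': array([3.14153089e+00, 2.25138297e-05, 4.60822428e-01]), 'wrist_force': array([ 0.05724362, -0.75362078,  0.24967841]), 'wrist_torque': array([ 0.02852632,  0.02699197, -0.00023018]), 'finger_force': 0.0, 'width': 0.09405464781807195}
```

```bash
sed -i "s/np.array(p\['rotation'\])/R.from_euler('xyz',p['rotation']).as_matrix()/" h.py
python3 -c "
import cv2,numpy as np
a=cv2.imread('pics/s0.png');b=cv2.imread('pics/t0.png')
cv2.imwrite('pics/s0b.png',cv2.resize(a,(800,500)));cv2.imwrite('pics/t0b.png',cv2.resize(b,(800,500)))"
```

```text
(no output)
```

View pics/s0b.png

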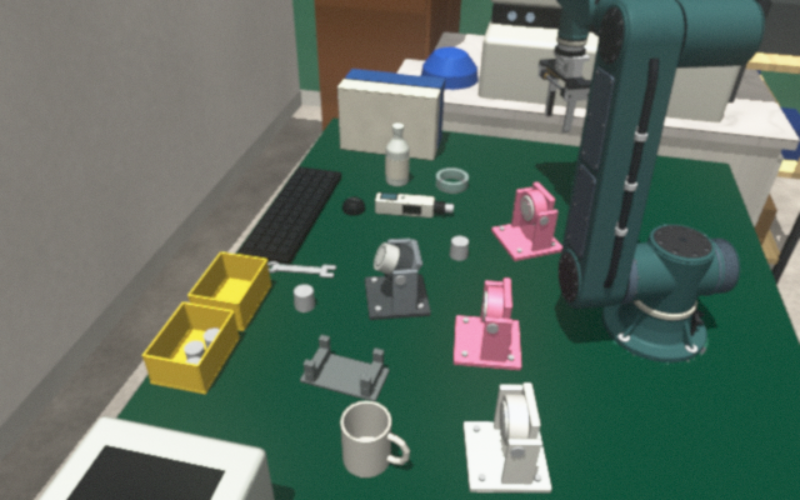

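View pics/t0b.png

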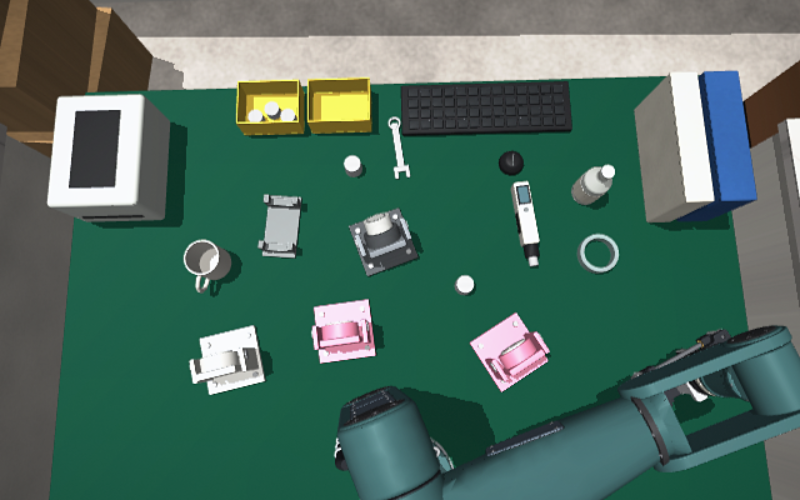

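Side view: the analyser is at about (329,165), with its nose towards the robot. The grey/dark vice is at (318,237), the cradle at (276,303), and the other vice shapes are pink at (424,192) and (388,274) and white at (406,364). In the top view the matching vice is at (306,191), pinks at (274,268) and (408,283), white at (187,286). Only the one at top (306,191) / side (318,237) has grey cheeks with a dark collar, so I'll confirm it in a crop.

Run:
```python
from h import *
s=cv2.imread('pics/s0.png');t=cv2.imread('pics/t0.png')
a=cv2.resize(t[155:225,270:340],(400,400),interpolation=cv2.INTER_CUBIC)
b=cv2.resize(s[185:255,285:355],(400,400),interpolation=cv2.INTER_CUBIC)
cv2.imwrite('pics/c0.png',np.hstack([a,b]))
s=eyes.snapshot('side');t=eyes.snapshot('top')
for n in ['analyser','nose_tip','vice','collar_face','cradle']:
    a=models.tip_of(s,n);b=models.tip_of(t,n)
    for i in a:
        for j in b:
            X,d=tri(s,i['xy'],t,j['xy'])
            if d<.012: print(n,np.round(i['xy'],1),np.round(j['xy'],1),np.round(X,4),'gap',round(d,4))
for n in ['analyser','cradle']:
    for nm,p,z in (('top',t,.044 if n=='analyser' else .008),('side',s,.03)):
        m=models.masks_of(p,n)[0]['mask'].astype(np.uint8)
        c,wh,an=cv2.minAreaRect(np.argwhere(m)[:,::-1].astype(np.float32))
        bx=cv2.boxPoints((c,wh,an)); print(n,nm,m.sum(),np.round(np.array([atz(p,q,z)[:2] for q in bx]),4).tolist(), np.round(bx).tolist())
```

```text
analyser [329.2 171.4] [417.5 177.2] [ 0.5831 -0.2965 -0.0027] gap 0.0044
nose_tip [364.1 166.4] [429.4 211.9] [ 0.4731 -0.3195  0.0198] gap 0.0054
vice [320.1 240.4] [306.8 193.2] [ 0.5404  0.0389 -0.0064] gap 0.0089
vice [402.8 362.8] [186.3 287.6] [0.2759 0.3918 0.0066] gap 0.0047
vice [422.9 190.2] [406.8 282.5] [ 0.275  -0.243   0.0116] gap 0.0002
vice [386.1 273.1] [274.5 263.9] [0.3397 0.1364 0.007 ] gap 0.008
collar_face [402.9 333.8] [173.6 283.9] [0.2873 0.3973 0.1057] gap 0.0035
collar_face [422.6 167.4] [410.9 276.1] [ 0.29   -0.2397  0.0955] gap 0.0053
cradle [277.  302.4] [227.3 179.5] [ 0.5904  0.2807 -0.0074] gap 0.0061
analyser top 893 [[0.6656, -0.2615], [0.6736, -0.3062], [0.4766, -0.3309], [0.4689, -0.2874]] [[407.0, 148.0], [422.0, 145.0], [435.0, 210.0], [420.0, 213.0]]
analyser side 887 [[0.6612, -0.2292], [0.6826, -0.3268], [0.4809, -0.3518], [0.4691, -0.2537]] [[300.0, 171.0], [301.0, 154.0], [363.0, 158.0], [362.0, 175.0]]
cradle top 1333 [[0.5173, 0.3429], [0.6691, 0.3316], [0.657, 0.237], [0.5058, 0.2502]] [[205.0, 204.0], [210.0, 155.0], [241.0, 158.0], [236.0, 207.0]]
cradle side 2002 [[0.6581, 0.3401], [0.6763, 0.2092], [0.5059, 0.2309], [0.5021, 0.3558]] [[239.0, 305.0], [250.0, 264.0], [315.0, 282.0], [304.0, 323.0]]
```

View pics/c0.png

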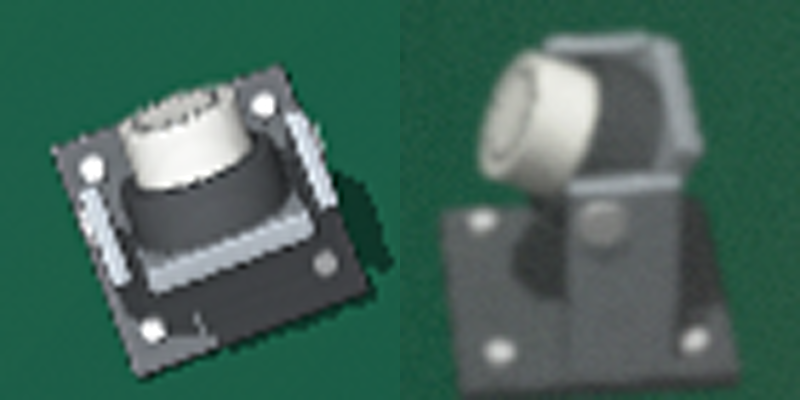

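The crop confirms it: grey cheeks, dark collar and pale sample with a ring, at top (302,174) / side (304,205). Next I fit its yaw, tilt and stick-out.

```bash
cat > fit.py <<'E'
from h import *
from scipy.optimize import least_squares, minimize
s=eyes.snapshot('side');t=eyes.snapshot('top')
k=70/400
ct=np.array([[55,148],[278,65],[372,290],[142,375]])*k+[270-.4,155-.4]   # +x+y, +x-y, -x-y, -x+y
cs=np.array([[740,380],[463,395],[443,210]])*k+[285-70-.4,185-.4]      # -x+y, +x+y, +x-y (side)
B=np.array([[65,65],[65,-65],[-65,-65],[-65,65]])/1e3
def base(q,z): 
    c,sn=np.cos(q[2]),np.sin(q[2]); return np.c_[B@np.array([[c,sn],[-sn,c]])+q[:2],np.full(4,z)]
f=lambda q:np.r_[(proj(t,base(q,.012))-ct).ravel(),(proj(s,base(q,.012))[[3,0,1]]-cs).ravel()]
r=least_squares(f,[.54,.04,.35]);q=r.x;print('base',np.round(q,4),'res',np.round(f(q),1))
def seg(p,seed):
    c=p['color'].astype(int);m=((c[:,:,0]>105)&(c[:,:,0]>=c[:,:,2]+2)).astype(np.uint8)
    m=cv2.morphologyEx(m,cv2.MORPH_CLOSE,np.ones((3,3)))
    n,l=cv2.connectedComponents(m,connectivity=4);lab=l[seed[1]-2:seed[1]+3,seed[0]-2:seed[0]+3];lab=np.bincount(lab[lab>0]).argmax()
    return (l==lab).astype(np.uint8)
V=[(t,seg(t,(302,180))),(s,seg(s,(310,206)))]
print([v[1].sum() for v in V])
a=np.linspace(0,2*np.pi,60)
def circ(v,d,rad):
    yaw,h=v[2],v[3];n=np.array([np.cos(yaw)*np.cos(h),np.sin(yaw)*np.cos(h),np.sin(h)]);y=np.array([-np.sin(yaw),np.cos(yaw),0]);u=np.cross(n,y)
    return np.array([v[0],v[1],.1])+n*d+rad*(np.outer(np.cos(a),y)+np.outer(np.sin(a),u))
def ren(p,v,o):
    P=np.r_[proj(p,circ(v,.012,.03)),proj(p,circ(v,.012+v[4],.03))]+o
    im=np.zeros((70*8,70*8),np.uint8);h=cv2.convexHull(((P-[P0[0],P0[1]]+.5)*8).astype(np.int32))
    cv2.fillConvexPoly(im,h,1);return cv2.resize(im.astype(np.float32),(70,70),interpolation=cv2.INTER_AREA)
def cost(w):
    global P0
    v=w[:5];c=0
    for i,(p,m) in enumerate(V):
        P0=[(270,150),(285,180)][i];o=w[5+2*i:7+2*i]
        M=m[P0[1]:P0[1]+70,P0[0]:P0[0]+70].astype(np.float32)
        c+=((ren(p,v,o)-cv2.GaussianBlur(M,(3,3),.5))**2).sum()+2*(o**2).sum()
    return c+((v[2]-q[2])/.015)**2+(((v[:2]-q[:2])/.002)**2).sum()
best=None
for h in (.3,.4,.5):
  for st in (.012,.024):
    w0=np.r_[q,h,st,0,0,0,0]
    sim=np.vstack([w0]+[w0+np.eye(9)[i]*[.002,.002,.03,.08,.005,.6,.6,.6,.6][i] for i in range(9)])
    o=minimize(cost,w0,method='Nelder-Mead',options=dict(initial_simplex=sim,maxiter=1500,xatol=1e-4,fatol=1e-3))
    print(h,st,round(o.fun,2),np.round(o.x,4))
    if best is None or o.fun<best.fun: best=o
w=best.x;out=[]
for i,(p,m) in enumerate(V):
    P0=[(270,155),(285,185)][i];im=cv2.resize(p['color'][P0[1]:P0[1]+70,P0[0]:P0[0]+70,::-1],(400,400),interpolation=cv2.INTER_CUBIC)
    for d,rad,col in ((.012,.04,(0,0,255)),(.012,.03,(0,255,255)),(.012+w[4],.03,(0,255,0)),(.012+w[4],.0207,(255,0,255))):
        cv2.polylines(im,[((proj(p,circ(w,d,rad))+w[5+2*i:7+2*i]-P0+.5)*400/70).astype(int)],True,col,1)
    for z in (0,.012): cv2.polylines(im,[((proj(p,base(w,z))-P0+.5)*400/70).astype(int)],True,(255,200,0),1)
    out.append(im)
cv2.imwrite('pics/f0.png',np.hstack(out))
E
python3 fit.py
```

```text
base [0.543  0.0404 0.3378] res [-0.9 -0.2  0.6 -0.6 -0.3 -0.1 -1.3  0.4  0.7 -1.5  0.  -0.8 -0.1  0.2]
[np.uint64(277), np.uint64(344)]
0.3 0.012 24.51 [ 0.5436  0.0398  0.3422  0.4778  0.0251 -0.5417  0.0274 -0.1498 -0.7192]
0.3 0.024 23.43 [ 0.5436  0.0406  0.3388  0.4967  0.0246 -0.1781 -0.0589 -0.1925 -0.7628]
0.4 0.012 22.87 [ 0.5439  0.0403  0.3445  0.5085  0.0242 -0.3652 -0.181  -0.3246 -0.6521]
0.4 0.024 22.82 [ 0.544   0.0407  0.3456  0.5005  0.0245 -0.2208  0.0693 -0.2159 -0.6629]
0.5 0.012 23.79 [ 0.5442  0.0407  0.341   0.5438  0.0231 -0.4098 -0.3229 -0.3912 -0.4894]
0.5 0.024 23.23 [ 0.5451  0.041   0.3401  0.5312  0.0234 -0.1571  0.1297 -0.0365 -0.4991]
```

View pics/f0.png

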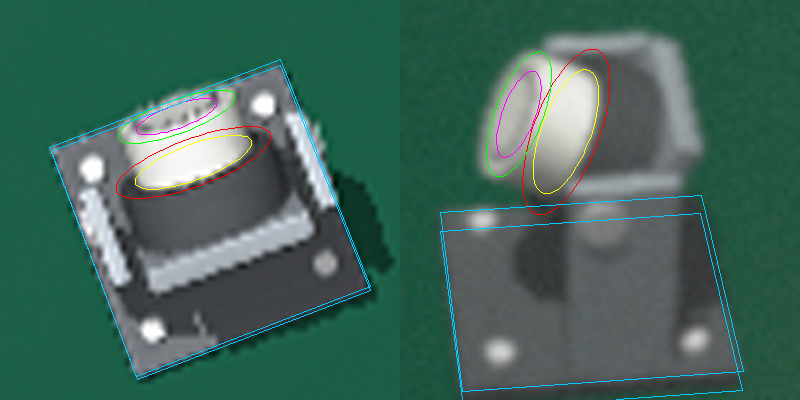

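The overlay shows the mask missing part of the face: the real ring in the top crop is at (180,110) against a fitted (177,117). I'll make the mask complete and refit.

```bash
python3 - <<'E'
x=open('fit.py').read()
a=x.index("def seg");b=x.index("print([v[1].sum()")
new='''def seg(p,poly,P0):
    c=p['color'];m=(c[:,:,0]>105).astype(np.uint8);g=np.zeros_like(m)
    cv2.fillPoly(g,[(np.array(poly)*k+P0-.4).round().astype(int)],1);m&=g
    n,l,st,_=cv2.connectedComponentsWithStats(m)
    m=cv2.morphologyEx(m,cv2.MORPH_OPEN,np.ones((2,2)))
    h=cv2.convexHull(np.argwhere(m)[:,::-1].astype(np.int32));o=np.zeros_like(m);cv2.fillConvexPoly(o,h,1);return o
V=[(t,seg(t,[(110,75),(248,70),(250,200),(110,200)],[270,155])),
   (s,seg(s,[(70,200),(70,40),(135,40),(145,58),(205,62),(205,172),(165,172),(165,205)],[285,185]))]
'''
x=x[:a]+new+x[b:]
x=x.replace("cv2.imwrite('pics/f0","for i in (0,1):\n    P0=[(270,155),(285,185)][i];M=cv2.resize(V[i][1][P0[1]:P0[1]+70,P0[0]:P0[0]+70],(400,400),interpolation=cv2.INTER_NEAREST);cs_,_=cv2.findContours(M,0,1);cv2.drawContours(out[i],cs_,-1,(255,255,255),1)\ncv2.imwrite('pics/f1")
open('fit.py','w').write(x)
E
python3 fit.py
```

```text
base [0.543  0.0404 0.3378] res [-0.9 -0.2  0.6 -0.6 -0.3 -0.1 -1.3  0.4  0.7 -1.5  0.  -0.8 -0.1  0.2]
[np.uint64(398), np.uint64(400)]
0.3 0.012 77.79 [ 0.5393  0.0383  0.3525  0.5066  0.0293 -0.0234  0.1889 -0.6226  0.3075]
0.3 0.024 76.05 [ 0.5393  0.0389  0.3541  0.4792  0.0303 -0.1509  0.6323 -0.2374 -0.0754]
0.4 0.012 83.07 [ 0.538   0.0391  0.3313  0.4116  0.0323 -0.0768  0.6872 -0.1739 -0.5969]
0.4 0.024 74.84 [ 0.5402  0.0395  0.3396  0.5047  0.0293 -0.0732  0.6944 -0.254   0.1758]
0.5 0.012 74.76 [ 0.5398  0.04    0.3439  0.5136  0.0294  0.1526  0.6025 -0.3395  0.209 ]
0.5 0.024 76.35 [ 0.5407  0.0401  0.3535  0.5491  0.0277  0.0721  0.4358 -0.4471  0.2963]
```

View pics/f1.png

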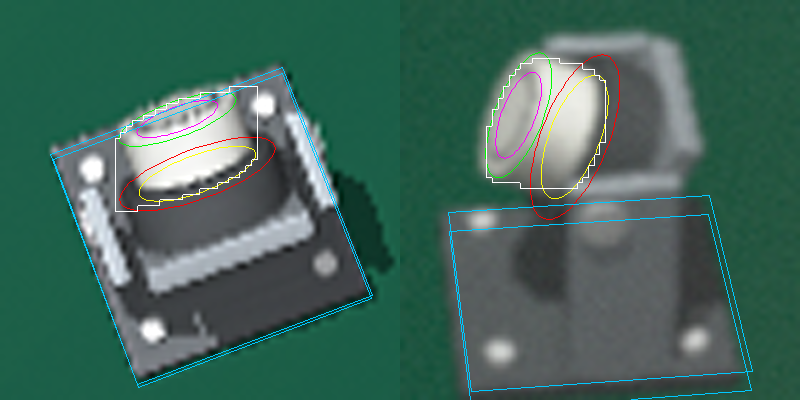

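Run:
```python
import cv2,numpy as np
s=cv2.imread('pics/s0.png');t=cv2.imread('pics/t0.png')
def c(im,x,y):
    o=cv2.resize(im[y:y+32,x:x+32],(400,400),interpolation=cv2.INTER_CUBIC)
    for i in range(0,400,50): o[i,::4]=(0,255,255);o[::4,i]=(0,255,255)
    return o
cv2.imwrite('pics/c1.png',np.hstack([c(t,287,164),c(s,295,189)]))
```

```text
(no output)
```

View pics/c1.png

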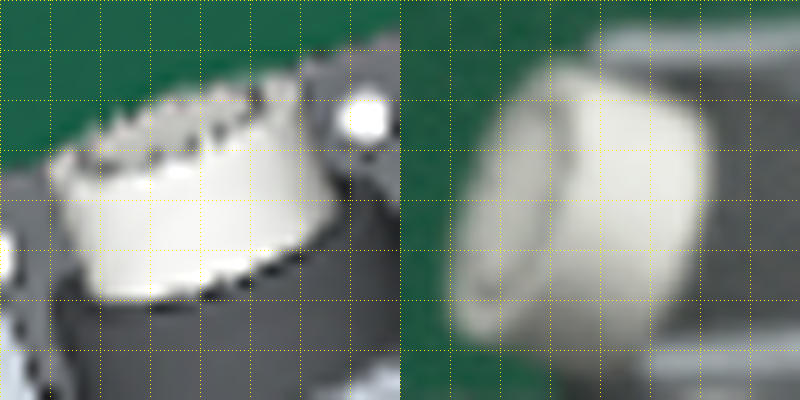

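```bash
cat > fit2.py <<'E'
src=open('fit.py').read()
exec(src[:src.index('def seg')]); exec(src[src.index('a=np.linspace'):src.index('def ren')])
T=np.array([(55,160),(75,138),(100,122),(150,97),(200,80),(250,70),(290,68),(303,90),(315,130),(330,180),(335,200),(300,240),(250,268),(200,288),(150,298),(100,298),(90,270),(75,220),(62,185)])/12.5+[287-.46,164-.46]
S=np.array([(48,270),(50,240),(60,200),(80,150),(100,115),(125,80),(150,62),(170,62),(200,75),(250,90),(290,108),(308,140),(308,180),(300,230),(285,280),(260,325),(150,358),(100,342),(55,320),(65,335)])/12.5+[295-.46,189-.46]
def res(v):
    r=[]
    for i,(p,Q) in enumerate(((t,T),(s,S))):
        o=v[5+2*i:7+2*i]
        P=np.r_[proj(p,circ(v,.012,.03)),proj(p,circ(v,.012+v[4],.03))]+o
        h=cv2.convexHull(P.astype(np.float32))
        r+=[cv2.pointPolygonTest(h,(float(x),float(y)),True) for x,y in Q]+list(o/.8)
    return np.r_[r,(v[2]-q[2])/.012,(v[:2]-q[:2])/.0015]
for h,yw in ((.35,.338),(.45,.338),(.55,.338)):
    b=least_squares(res,np.r_[q[:2],yw,h,.024,0,0,0,0],diff_step=1e-3,x_scale=[.002,.002,.02,.05,.003,.5,.5,.5,.5],loss='soft_l1',f_scale=.5)
    cov=np.sqrt(np.diag(np.linalg.pinv(b.jac.T@b.jac)))*.4
    print(round(b.cost,2),np.round(b.x,4)); 
print('sd',np.round(cov,4)); print(np.round(b.fun,1).tolist())
v=b.x; n=np.array([np.cos(v[2])*np.cos(v[3]),np.sin(v[2])*np.cos(v[3]),np.sin(v[3])]);print('n',n,'face',np.r_[v[:2],.1]+n*(.012+v[4]))
E
python3 fit2.py
```

```text
base [0.543  0.0404 0.3378] res [-0.9 -0.2  0.6 -0.6 -0.3 -0.1 -1.3  0.4  0.7 -1.5  0.  -0.8 -0.1  0.2]
1.98 [0.5436 0.0395 0.3381 0.4799 0.0296 0.     0.     0.     0.    ]
1.6 [ 0.5435  0.0399  0.338   0.4657  0.0299 -0.      0.1906 -0.     -0.3076]
1.98 [0.5436 0.0395 0.338  0.4795 0.0296 0.     0.     0.     0.    ]
sd [0.0005 0.0005 0.0047 0.0182 0.0007 0.32   0.32   0.32   0.32  ]
[0.6, 0.4, 0.4, 0.2, 0.2, 0.3, 0.1, 0.4, 0.5, 0.7, 0.8, 0.3, 0.1, -0.1, -0.1, -0.2, 0.4, 0.6, 0.6, 0.0, 0.0, -0.2, -0.4, -0.4, -0.3, -0.2, -0.2, -0.2, -0.2, -0.0, -0.3, -0.0, 0.1, 0.2, 0.1, -0.0, 0.1, 0.4, 0.3, -0.0, -0.1, 0.0, 0.0, 0.0, 0.4, -0.6]
n [0.83702293 0.29422263 0.46133031] face [0.57847083 0.05179396 0.11920714]
```

```bash
cat > fit3.py <<'E'
from h import *
from scipy.optimize import minimize
def box(x0,x1,y0,y1,z0,z1): return np.array([[x,y,z] for x in (x0,x1) for y in (y0,y1) for z in (z0,z1)])/1e3
def cyl(x0,x1,r):
    a=np.linspace(0,6.28,24); return np.r_[[[x,r*np.cos(b),22+r*np.sin(b)] for x in (x0,x1) for b in a]]/1e3
AN=[box(-95,55,-19,19,0,44),cyl(55,85,17),cyl(85,105,11)]
CR=[box(-75,75,-40,40,0,8)]+[box(x-9,x+9,y0,y1,0,z) for x in (55,-55) for y0,y1,z in ((-40,40,30),(28,40,54),(-40,-28,54))]
def ren(p,parts,Rm,X,o=(0,0),k=4):
    im=np.zeros((400*k,640*k),np.uint8)
    for b in parts: cv2.fillConvexPoly(im,cv2.convexHull(((proj(p,b@Rm.T+X)+o+.5)*k).astype(np.int32)),1)
    return cv2.resize(im.astype(np.float32),(640,400),interpolation=cv2.INTER_AREA)
def fit(V,parts,q0):
    def c(q):
        Rm=R.from_euler('z',q[2]).as_matrix()
        return sum(((ren(p,parts,Rm,np.r_[q[:2],0],q[3+2*i:5+2*i])-m)**2).sum()+3*(q[3+2*i:5+2*i]**2).sum() for i,(p,m) in enumerate(V))
    q0=np.r_[q0,np.zeros(2*len(V))];sim=np.vstack([q0]+[q0+np.eye(len(q0))[i]*([.006,.006,.06]+[.6]*4)[i] for i in range(len(q0))])
    return minimize(c,q0,method='Nelder-Mead',options=dict(initial_simplex=sim,maxiter=400,xatol=1e-4,fatol=.05))
if __name__=='__main__':
    s=eyes.snapshot('side');t=eyes.snapshot('top')
    for n,P,q0 in (('analyser',AN,[.583,-.2965,np.pi+.14]),('cradle',CR,[.59,.28,-.08])):
        V=[(p,models.masks_of(p,n)[0]['mask'].astype(np.float32)) for p in (t,s)]
        r=fit(V,P,q0);print(n,round(r.fun),[int(m.sum()) for _,m in V],np.round(r.x,4))
        for i in (0,1):
            r=fit(V[i:i+1],P,q0);print('   ',round(r.fun),np.round(r.x,4))
    for n in ('wash','mouse','tape','puck0','wrench','mug'):
        for p in (s,t): print(n,[np.round(atz(p,d['xy'],0),3)[:2].tolist() for d in models.tip_of(p,n) if d['confidence']>.45])
E
python3 fit3.py
```

```text
analyser 115 [984, 893] [ 0.5796 -0.2988  3.2539  0.3705  0.3844  0.2659  0.0766]
    40 [ 0.5797 -0.2982  3.2513  0.4865  0.5131]
    71 [ 0.5798 -0.3006  3.2611 -0.0341 -0.1433]
cradle 118 [1334, 2093] [ 0.5887  0.2832 -0.0924 -0.369   0.4297  0.1627  0.2343]
    56 [ 0.5879  0.2838 -0.0911 -0.1605  0.4002]
    55 [ 0.5888  0.2836 -0.0981  0.2141  0.0765]
wash [[0.659, -0.454]]
wash [[0.656, -0.446]]
mouse [[0.741, -0.28]]
mouse [[0.725, -0.279]]
tape [[0.499, -0.477]]
tape [[0.504, -0.477], [0.73, -0.274]]
puck0 [[0.738, 0.113], [0.438, -0.14]]
puck0 [[0.726, 0.102], [0.436, -0.146], [0.726, -0.273]]
wrench [[0.782, -0.007]]
wrench [[0.791, -0.002]]
mug [[0.508, 0.45], [0.783, 0.002]]
mug [[0.504, 0.453], [0.596, 0.278]]
```

Emit:
step_arm --commands '[[[32,-2,9,0,0,0,94],[32,-2,9,0,0,0,94],[32,-2,9,0,0,0,94],[32,-2,9,0,0,0,94],[32,-2,9,0,0,0,94],[32,-2,9,0,0,0,94],[32,-2,9,0,0,0,94],[32,-2,9,0,0,0,94],[32,-2,9,0,0,0,94],[32,-2,9,0,0,0,94],[32,-2,8,0,0,0,94],[34,-2.5,7,0,0,0,94],[0,0,0,0,0,0.116,94],[0,0,0,0,0,0.116,94],[0,0,0,0,0,0.116,94],[0,0,0,0,0,0,94]]]'

```text
time: 5.2
tool_pos: [0.5795, -0.299, 0.2996]
ee_rot: [-3.142, 0.0, 0.114]
wrist_force: [-0.4, 0.1, 0.4]
width: 0.094
finger_force: 0.0
```

Emit:
step_arm --commands '[[[0,0,25,0,0,0,94],[0,0,25,0,0,0,94],[0,0,22,0,0,0,94],[0,0,14,0,0,0,94],[0,0,9,0,0,0,94],[0,0,0,0,0,0,94],[0,0,0,0,0,0,36],[0,0,0,0,0,0,30],[0,0,0,0,0,0,30],[0,0,0,0,0,0,30],[0,0,0,0,0,0,30],[0,0,0,0,0,0,30]]]'

```text
time: 6.7
tool_pos: [0.5794, -0.2991, 0.2047]
ee_rot: [3.141, 0.0, 0.113]
wrist_force: [-0.9, -0.5, -1.6]
width: 0.0376
finger_force: 29.9
```

```bash
cat > plan.py <<'E'
from h import *
def plan(P0,e0,P1,e1,N,g):
    Ra=R.from_euler('xyz',e0);Rb=R.from_euler('xyz',e1);P=np.array(P0);rows=[]
    for i in range(1,N+1):
        f=i/N; f=f*f*(3-2*f)
        tgt=np.array(P0)+(np.array(P1)-P0)*f; Rt=Ra*R.from_rotvec((Ra.inv()*Rb).as_rotvec()*f)
        Rc=R.identity() if 0 else globals().get('_R',Ra) if i>1 else Ra
        sh=np.round(Rc.inv().apply(tgt-P)*1e3,1); w=np.round((Rc.inv()*Rt).as_rotvec(),3)
        P=P+Rc.apply(sh/1e3); globals()['_R']=Rc*R.from_rotvec(w); rows.append([*sh.tolist(),*w.tolist(),g])
    print(rows); print('end',np.round(P,4),np.round(globals()['_R'].as_euler('xyz'),4))
def press(face,yaw,h,stand,zoff=.1827):
    Rt=R.from_euler('xyz',[np.pi,-h,yaw]); n=Rt.apply([1,0,0])
    return face+n*(.105+stand)-Rt.apply([0,0,zoff]), Rt.as_euler('xyz')
FACE=np.array([.5785,.0518,.1192])
E
python3 -c "
from plan import *
P,e=press(FACE,.338,.47,.05);print(P,e)
plan([.5795,-.299,.405],[np.pi,0,.113],P,e,20,30)"
```

```text
[0.63081334 0.07018752 0.3522869 ] [ 3.14159265 -0.47        0.338     ]
[[0.7, -2.6, 0.4, 0.0, 0.003, -0.002, 30], [1.9, -7.5, 1.1, 0.001, 0.01, -0.004, 30], [3.1, -11.8, 1.8, 0.002, 0.015, -0.007, 30], [4.1, -15.6, 2.4, 0.003, 0.021, -0.01, 30], [5.2, -18.7, 3.1, 0.002, 0.024, -0.012, 30], [6.0, -21.3, 3.8, 0.003, 0.028, -0.013, 30], [6.8, -23.4, 4.3, 0.004, 0.031, -0.014, 30], [7.5, -24.9, 5.0, 0.004, 0.033, -0.016, 30], [8.1, -25.8, 5.6, 0.003, 0.034, -0.016, 30], [8.4, -26.1, 6.1, 0.004, 0.035, -0.016, 30], [8.6, -26.0, 6.4, 0.004, 0.035, -0.017, 30], [8.7, -25.3, 6.8, 0.004, 0.034, -0.016, 30], [8.4, -24.1, 6.8, 0.004, 0.033, -0.016, 30], [8.1, -22.4, 6.8, 0.003, 0.031, -0.014, 30], [7.4, -20.3, 6.4, 0.004, 0.028, -0.013, 30], [6.6, -17.5, 5.9, 0.002, 0.024, -0.012, 30], [5.5, -14.5, 5.0, 0.003, 0.021, -0.009, 30], [4.1, -10.9, 3.9, 0.001, 0.015, -0.008, 30], [2.7, -6.9, 2.6, 0.001, 0.01, -0.004, 30], [0.9, -2.4, 0.9, 0.001, 0.003, -0.002, 30]]
end [0.6308 0.0701 0.3523] [-3.1416 -0.47    0.3383]
```

Emit:
step_arm --commands '[[[0,0,-10,0,0,0,30],[0,0,-25,0,0,0,30],[0,0,-40,0,0,0,30],[0,0,-45,0,0,0,30],[0,0,-40,0,0,0,30],[0,0,-25,0,0,0,30],[0,0,-15,0,0,0,30],[0,0,0,0,0,0,30]]]'

```text
time: 7.7
tool_pos: [0.5794, -0.299, 0.4054]
ee_rot: [3.141, -0.001, 0.113]
wrist_force: [-0.3, -0.1, -4.2]
width: 0.0375
finger_force: 30.0
```

Emit:
step_arm --commands '[[[0.7,-2.6,0.4,0,0.003,-0.002,30],[1.9,-7.5,1.1,0.001,0.01,-0.004,30],[3.1,-11.8,1.8,0.002,0.015,-0.007,30],[4.1,-15.6,2.4,0.003,0.021,-0.01,30],[5.2,-18.7,3.1,0.002,0.024,-0.012,30],[6,-21.3,3.8,0.003,0.028,-0.013,30],[6.8,-23.4,4.3,0.004,0.031,-0.014,30],[7.5,-24.9,5,0.004,0.033,-0.016,30],[8.1,-25.8,5.6,0.003,0.034,-0.016,30],[8.4,-26.1,6.1,0.004,0.035,-0.016,30],[8.6,-26,6.4,0.004,0.035,-0.017,30],[8.7,-25.3,6.8,0.004,0.034,-0.016,30],[8.4,-24.1,6.8,0.004,0.033,-0.016,30],[8.1,-22.4,6.8,0.003,0.031,-0.014,30],[7.4,-20.3,6.4,0.004,0.028,-0.013,30],[6.6,-17.5,5.9,0.002,0.024,-0.012,30],[5.5,-14.5,5,0.003,0.021,-0.009,30],[4.1,-10.9,3.9,0.001,0.015,-0.008,30],[2.7,-6.9,2.6,0.001,0.01,-0.004,30],[0.9,-2.4,0.9,0.001,0.003,-0.002,30]]]'

```text
time: 10.2
tool_pos: [0.6309, 0.0703, 0.3518]
ee_rot: [3.141, -0.47, 0.338]
wrist_force: [-0.9, 0.1, -4.7]
width: 0.0375
finger_force: 30.0
```

Run:
```python
from h import *
from fit3 import AN
o=robot.get_obs();print(o['tool_pos'],o['ee_rot'],o['wrist_force'],o['wrist_torque'])
s=eyes.snapshot('side');t=eyes.snapshot('top')
Rt=R.from_euler('xyz',o['ee_rot']);n=Rt.apply([1,0,0])
tip=o['tool_pos']+Rt.apply([-.105,0,.1827]);print('pred tip',tip)
a=models.tip_of(s,'nose_tip');b=models.tip_of(t,'nose_tip')
print([(np.round(d['xy'],1),round(d['confidence'],2)) for d in a+b],proj(s,tip),proj(t,tip))
for i in a:
    for j in b: print(tri(s,i['xy'],t,j['xy']))
RA=Rt.as_matrix()@np.diag([-1,1,-1]).astype(float)  # analyser x=-tool x, z=-tool z
X=tip-RA@[.105,0,.022]
out=[]
def draw(im,p,pts,P0,c): cv2.polylines(im,[cv2.convexHull(((proj(p,pts)-P0+.5)*5).astype(np.int32))],True,c,1)
ang=np.linspace(0,6.28,40)
for p,P0 in ((t,(265,120)),(s,(240,150))):
    im=cv2.resize(p['color'][P0[1]:P0[1]+80,P0[0]:P0[0]+80,::-1],(400,400),interpolation=cv2.INTER_CUBIC)
    for b_ in AN: draw(im,p,b_@RA.T+X,P0,(0,255,255))
    N=R.from_euler('xyz',[np.pi,-.47,.338]).as_matrix()
    for r in (.03,.0207): draw(im,p,np.array([.5785,.0518,.1192])+r*(np.outer(np.cos(ang),N[:,1])+np.outer(np.sin(ang),N[:,2])),P0,(0,0,255))
    out.append(im)
cv2.imwrite('pics/p0.png',np.hstack(out))
```

```text
[0.63087094 0.07030338 0.3517628 ] [ 3.14137966 -0.4698658   0.33839651] [-0.88760682  0.13983452 -4.6556136 ] [-0.19911895  0.53420916  0.0056164 ]
pred tip [0.62060146 0.06664795 0.14132167]
[(array([286.6, 198.5]), 0.59)] [[286.42708321 198.56855679]] [[294.47245866 156.45382053]]
```

View pics/p0.png

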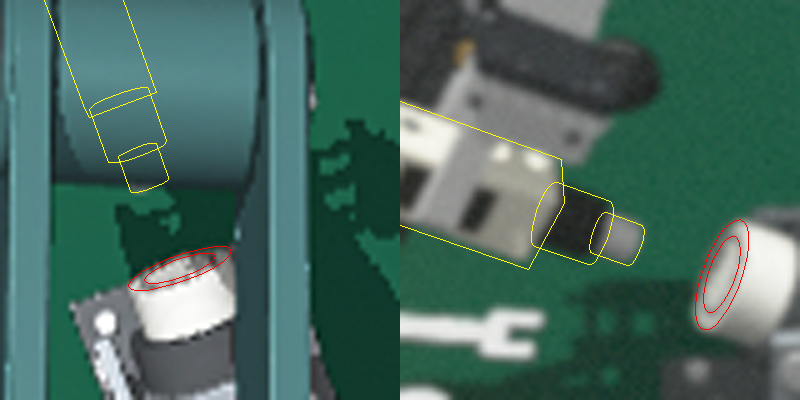

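Emit:
step_arm --commands '[[[-6,0,0,0,0,0,30],[-11,0,0,0,0,0,30],[-12,0,0,0,0,0,30],[-8,0,0,0,0,0,30],[-4,0,0,0,0,0,30],[-2,0,0,0,0,0,30],[-1,0,0,0,0,0,30],[0,0,0,0,0,0,30]]]'

```text
time: 11.4
tool_pos: [0.5939, 0.0571, 0.3322]
ee_rot: [3.141, -0.47, 0.338]
wrist_force: [0.4, -0.2, -4.3]
width: 0.038
finger_force: 30.0
```

Emit:
step_arm --commands '[[[-1,0,0,0,0,0,30],[-1,0,0,0,0,0,30],[0,0,0,0,0,0,30]]]'

```text
time: 11.78
tool_pos: [0.5921, 0.0565, 0.331]
ee_rot: [-3.142, -0.47, 0.338]
wrist_force: [-0.3, 0.0, -4.3]
width: 0.0379
finger_force: 30.0
```

Emit:
step_arm --commands '[[[-1,0,0,0,0,0,30],[-1,0,0,0,0,0,30],[0,0,0,0,0,0,30]]]'

```text
time: 12.15
tool_pos: [0.5904, 0.0558, 0.3301]
ee_rot: [3.142, -0.47, 0.338]
wrist_force: [-0.9, 0.1, -4.7]
width: 0.0382
finger_force: 30.0
```

Emit:
step_arm --commands '[[[-1,0,0,0,0,0,30],[-1,0,0,0,0,0,30],[0,0,0,0,0,0,30]]]'

```text
time: 12.52
tool_pos: [0.5887, 0.0553, 0.3292]
ee_rot: [3.142, -0.47, 0.338]
wrist_force: [0.7, -0.1, -4.9]
width: 0.0379
finger_force: 30.0
```

Emit:
step_arm --commands '[[[-1,0,0,0,0,0,30],[-0.5,0,0,0,0,0,30],[0,0,0,0,0,0,30]]]'

```text
time: 12.9
tool_pos: [0.5876, 0.0549, 0.3289]
ee_rot: [3.141, -0.471, 0.338]
wrist_force: [1.5, 1.0, -4.1]
width: 0.0377
finger_force: 30.0
```

Emit:
step_arm --commands '[[[-1,0,0,0,0,0,30],[-0.5,0,0,0,0,0,30],[0,0,0,0,0,0,30]]]'

```text
time: 13.28
tool_pos: [0.5864, 0.0545, 0.3283]
ee_rot: [3.141, -0.471, 0.338]
wrist_force: [2.9, 0.1, -3.1]
width: 0.038
finger_force: 30.0
```

Emit:
step_arm --commands '[[[-1,0,0,0,0,0,30],[-1,0,0,0,0,0,30],[-0.3,0,0,0,0,0,30],[0,0,0,0,0,0,30],[0,0,0,0,0,0,30]]]'

```text
time: 13.9
tool_pos: [0.5844, 0.0537, 0.3271]
ee_rot: [3.141, -0.471, 0.338]
wrist_force: [3.6, 0.9, -2.7]
width: 0.0381
finger_force: 30.0
```

Run:
```python
from h import *
from fit3 import AN
n=R.from_euler('xyz',[np.pi,-.47,.338]).apply([1,0,0])
o=robot.get_obs();s=eyes.snapshot('side');F=[o['wrist_force']]
for i in range(5): eyes.snapshot('side'); F.append(robot.get_obs()['wrist_force'])
F=np.array(F);print(((F-[-.3,0,-4.6])@n).round(2),np.round(o['tool_pos'],4),np.round(o['ee_rot'],4))
Rt=R.from_euler('xyz',o['ee_rot']);RA=Rt.as_matrix()@np.diag([-1.,1,-1]);X=o['tool_pos']+Rt.apply([0,0,.1827])-RA@[0,0,.022]
print('pressed pred',-((o['tool_pos']+Rt.apply([-.105,0,.1827])-[.5785,.0518,.1192])@n))
P0=(260,165);im=cv2.resize(s['color'][P0[1]:P0[1]+60,P0[0]:P0[0]+80,::-1],(800,600),interpolation=cv2.INTER_CUBIC)
for b in AN[:2]: cv2.polylines(im,[cv2.convexHull(((proj(s,b@RA.T+X)-P0+.5)*10).astype(np.int32))],True,(0,255,255),1)
cv2.imwrite('pics/p1.png',im)
```

```text
[4.38 5.13 5.38 4.81 4.01 4.05] [0.5844 0.0537 0.3271] [ 3.1414 -0.4705  0.3382]
pressed pred 0.005222419325714102
```

View pics/p1.png

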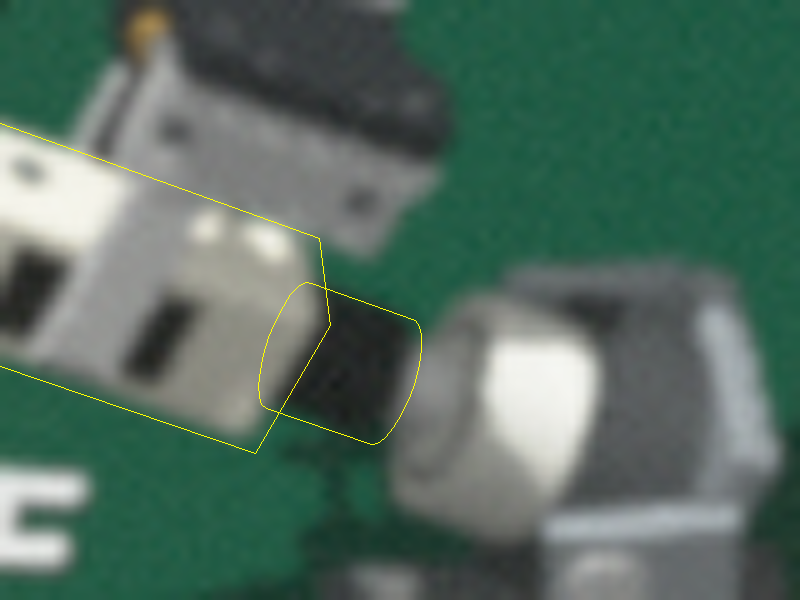

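Emit:
step_arm --commands '[[[0,0,0,0,0,0,30],[0,0,0,0,0,0,30],[0,0,0,0,0,0,30],[0,0,0,0,0,0,30],[0,0,0,0,0,0,30],[0,0,0,0,0,0,30],[0,0,0,0,0,0,30],[0,0,0,0,0,0,30],[0,0,0,0,0,0,30],[0,0,0,0,0,0,30],[0,0,0,0,0,0,30],[0,0,0,0,0,0,30],[0,0,0,0,0,0,30],[0,0,0,0,0,0,30],[0,0,0,0,0,0,30],[0,0,0,0,0,0,30],[0,0,0,0,0,0,30],[0,0,0,0,0,0,30],[0,0,0,0,0,0,30],[0,0,0,0,0,0,30]]]'

```text
time: 16.7
tool_pos: [0.5843, 0.0537, 0.3269]
ee_rot: [3.142, -0.47, 0.338]
wrist_force: [4.1, 1.1, -1.5]
width: 0.0382
finger_force: 30.0
```

Emit:
step_arm --commands '[[[0,0,0,0,0,0,30],[0,0,0,0,0,0,30],[0,0,0,0,0,0,30],[0,0,0,0,0,0,30],[2,0,0,0,0,0,30],[5,0,0,0,0,0,30],[10,0,0,0,0,0,30],[15,0,0,0,0,0,30],[15,0,0,0,0,0,30],[10,0,0,0,0,0,30],[3,0,0,0,0,0,30],[0,0,0,0,0,0,30]]]'

```text
time: 18.2
tool_pos: [0.6347, 0.0715, 0.3535]
ee_rot: [-3.141, -0.469, 0.338]
wrist_force: [-0.3, -0.1, -5.2]
width: 0.038
finger_force: 30.0
```

Run:
```python
from plan import *
o=robot.get_obs();P=o['tool_pos'];e=o['ee_rot'];print(o['time'],P,e)
s=eyes.snapshot('side')
from fit3 import AN
# measure slip along tool x in side view
Rt=R.from_euler('xyz',e);RA=Rt.as_matrix()@np.diag([-1.,1,-1])
for d in models.tip_of(s,'nose_tip'): print(d['xy'],d['confidence'])
for dx in (-.003,0,.003): print(dx,proj(s,P+Rt.apply([-.105+dx,0,.1827])))
# cradle: analyser origin above (.588,.2834), yaw -.093 ; grip z: underside at .03 -> TCP z=.2047+.03
tgt=[.5885,.2834,.31]
plan(P,e,tgt,[np.pi,0,-.093],20,30)
```

```text
18.2 [0.63469901 0.07147623 0.35349589] [-3.1413393  -0.46852449  0.33811185]
[287.4, 197.0] 0.63
-0.003 [[286.01428108 198.45077225]]
0 [[284.95363613 198.08460429]]
0.003 [[283.89117668 197.7178099 ]]
[[0.0, -1.6, 0.4, -0.001, -0.003, 0.003, 30], [0.1, -4.4, 1.0, -0.002, -0.01, 0.009, 30], [0.1, -7.1, 1.7, -0.003, -0.015, 0.014, 30], [-0.0, -9.3, 2.1, -0.005, -0.02, 0.018, 30], [-0.2, -11.3, 2.5, -0.005, -0.024, 0.022, 30], [-0.4, -12.9, 2.9, -0.006, -0.028, 0.025, 30], [-0.7, -14.2, 3.0, -0.007, -0.03, 0.028, 30], [-1.0, -15.2, 3.2, -0.007, -0.032, 0.03, 30], [-1.5, -15.8, 3.3, -0.007, -0.034, 0.031, 30], [-1.9, -16.1, 3.3, -0.008, -0.035, 0.032, 30], [-2.3, -16.0, 3.2, -0.007, -0.034, 0.031, 30], [-2.7, -15.7, 3.1, -0.008, -0.034, 0.031, 30], [-2.9, -15.0, 3.0, -0.007, -0.032, 0.03, 30], [-3.0, -13.9, 2.7, -0.006, -0.031, 0.028, 30], [-3.0, -12.6, 2.5, -0.006, -0.027, 0.025, 30], [-2.9, -11.0, 2.3, -0.006, -0.024, 0.022, 30], [-2.5, -9.1, 1.8, -0.004, -0.02, 0.018, 30], [-2.1, -6.8, 1.4, -0.003, -0.015, 0.014, 30], [-1.3, -4.3, 0.9, -0.002, -0.01, 0.009, 30], [-0.5, -1.5, 0.3, -0.001, -0.003, 0.003, 30]]
end [0.5885 0.2834 0.31  ] [-3.1414e+00 -2.0000e-04 -9.2800e-02]
```

Run:
```python
from plan import *
plan([.6347,.0715,.4135],[np.pi,-.469,.338],[.5885,.2834,.34],[np.pi,0,-.093],16,30)
```

```text
[[-0.1, -2.4, 0.9, -0.001, -0.005, 0.005, 30], [-0.3, -6.8, 2.4, -0.003, -0.015, 0.013, 30], [-0.6, -10.7, 3.8, -0.005, -0.023, 0.021, 30], [-0.9, -13.8, 4.9, -0.007, -0.029, 0.027, 30], [-1.4, -16.3, 5.7, -0.007, -0.035, 0.032, 30], [-1.9, -18.2, 6.3, -0.009, -0.039, 0.036, 30], [-2.5, -19.4, 6.6, -0.009, -0.042, 0.038, 30], [-3.0, -20.0, 6.8, -0.01, -0.043, 0.04, 30], [-3.5, -20.0, 6.7, -0.009, -0.043, 0.039, 30], [-3.9, -19.2, 6.5, -0.009, -0.042, 0.038, 30], [-4.1, -17.9, 6.1, -0.009, -0.039, 0.036, 30], [-4.0, -16.0, 5.4, -0.007, -0.035, 0.032, 30], [-3.6, -13.4, 4.7, -0.007, -0.029, 0.027, 30], [-3.0, -10.3, 3.5, -0.005, -0.023, 0.021, 30], [-2.0, -6.6, 2.4, -0.003, -0.014, 0.013, 30], [-0.8, -2.3, 0.8, -0.001, -0.006, 0.005, 30]]
end [0.5885 0.2834 0.34  ] [-3.1416e+00  3.0000e-04 -9.3000e-02]
```

Emit:
step_arm --commands '[[[5,0,-9.8,0,0,0,30],[9,0,-17.8,0,0,0,30],[9,0,-17.8,0,0,0,30],[4.1,0,-8.1,0,0,0,30],[0,0,0,0,0,0,30]]]'

```text
time: 18.92
tool_pos: [0.6346, 0.0714, 0.4155]
ee_rot: [3.141, -0.472, 0.338]
wrist_force: [-0.3, 0.1, -4.0]
width: 0.0381
finger_force: 30.0
```

Emit:
step_arm --commands '[[[-0.1,-2.4,0.9,-0.001,-0.005,0.005,30],[-0.3,-6.8,2.4,-0.003,-0.015,0.013,30],[-0.6,-10.7,3.8,-0.005,-0.023,0.021,30],[-0.9,-13.8,4.9,-0.007,-0.029,0.027,30],[-1.4,-16.3,5.7,-0.007,-0.035,0.032,30],[-1.9,-18.2,6.3,-0.009,-0.039,0.036,30],[-2.5,-19.4,6.6,-0.009,-0.042,0.038,30],[-3.0,-20.0,6.8,-0.01,-0.043,0.04,30],[-3.5,-20.0,6.7,-0.009,-0.043,0.039,30],[-3.9,-19.2,6.5,-0.009,-0.042,0.038,30],[-4.1,-17.9,6.1,-0.009,-0.039,0.036,30],[-4.0,-16.0,5.4,-0.007,-0.035,0.032,30],[-3.6,-13.4,4.7,-0.007,-0.029,0.027,30],[-3.0,-10.3,3.5,-0.005,-0.023,0.021,30],[-2.0,-6.6,2.4,-0.003,-0.014,0.013,30],[-0.8,-2.3,0.8,-0.001,-0.006,0.005,30],[0,0,0,0,0,0,30]]]'

```text
time: 21.05
tool_pos: [0.5886, 0.2832, 0.3406]
ee_rot: [-3.141, -0.001, -0.093]
wrist_force: [0.4, -0.1, -3.7]
width: 0.0381
finger_force: 30.0
```

Run:
```python
from h import *
from fit3 import AN,CR
o=robot.get_obs();print(o['tool_pos'],o['ee_rot'])
s=eyes.snapshot('side');P=o['tool_pos'];Rt=R.from_euler('xyz',o['ee_rot']);RA=Rt.as_matrix()@np.diag([-1.,1,-1])
X=P+Rt.apply([0,0,.1827])-RA@[0,0,.022]
P0=(210,215);im=cv2.resize(s['color'][P0[1]:P0[1]+112,P0[0]:P0[0]+140,::-1],(750,600),interpolation=cv2.INTER_CUBIC)
k=750/140
def d(b,Rm,X,c): cv2.polylines(im,[cv2.convexHull(((proj(s,b@Rm.T+X)-P0+.5)*k).astype(np.int32))],True,c,1)
for b in AN: d(b,RA,X,(0,255,255))
for b in CR: d(b,R.from_euler('z',-.093).as_matrix(),np.array([.588,.2834,0]),(0,0,255))
cv2.imwrite('pics/q0.png',im)
```

```text
[0.58864706 0.28324373 0.34063199] [-3.14125153e+00 -1.03424033e-03 -9.30775144e-02]
```

View pics/q0.png

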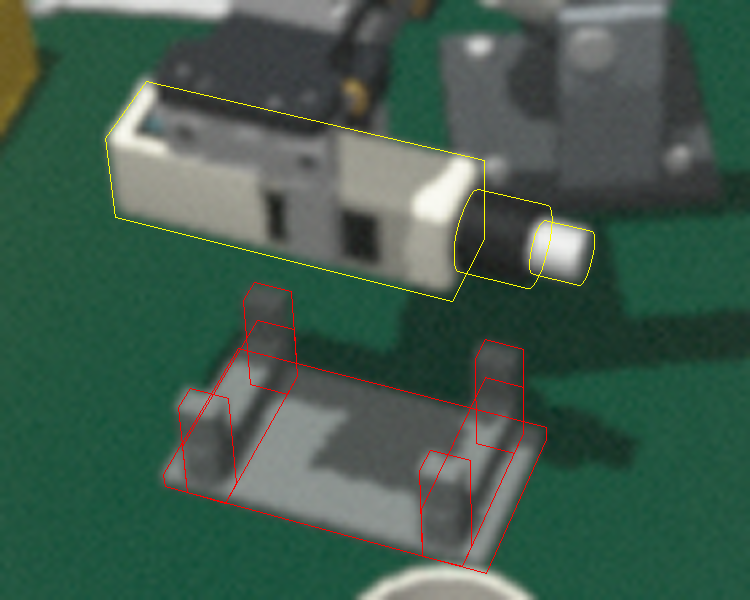

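Emit:
step_arm --commands '[[[0,0,12,0,0,0,30],[0,0,20,0,0,0,30],[0,0,22,0,0,0,30],[0,0,20,0,0,0,30],[0,0,14,0,0,0,30],[0,0,8,0,0,0,30],[0,0,4,0,0,0,30],[0,0,1,0,0,0,30],[0,0,0,0,0,0,30]]]'

```text
time: 22.22
tool_pos: [0.5888, 0.2835, 0.2403]
ee_rot: [-3.141, -0.002, -0.093]
wrist_force: [0.7, 0.9, -5.2]
width: 0.0377
finger_force: 30.0
```

Emit:
step_arm --commands '[[[0,0,1,0,0,0,30],[0,0,1,0,0,0,30],[0,0,0.5,0,0,0,30],[0,0,0,0,0,0,30]]]'

```text
time: 22.72
tool_pos: [0.5886, 0.2834, 0.2369]
ee_rot: [-3.141, -0.0, -0.093]
wrist_force: [0.8, 0.0, -5.6]
width: 0.0379
finger_force: 30.0
```

Emit:
step_arm --commands '[[[0,0,1,0,0,0,30],[0,0,0.5,0,0,0,30],[0,0,0,0,0,0,30],[0,0,0,0,0,0,30]]]'

```text
time: 23.22
tool_pos: [0.5886, 0.2834, 0.2355]
ee_rot: [-3.141, -0.001, -0.093]
wrist_force: [0.4, 0.4, -5.4]
width: 0.0377
finger_force: 30.0
```

Emit:
step_arm --commands '[[[0,0,0.5,0,0,0,30],[0,0,0.3,0,0,0,30],[0,0,0,0,0,0,30]]]'

```text
time: 23.6
tool_pos: [0.5886, 0.2834, 0.2347]
ee_rot: [-3.141, -0.001, -0.093]
wrist_force: [0.0, 0.7, -4.2]
width: 0.0378
finger_force: 30.0
```

Emit:
step_arm --commands '[[[0,0,0.4,0,0,0,30],[0,0,0.3,0,0,0,30],[0,0,0,0,0,0,30]]]'

```text
time: 23.98
tool_pos: [0.5886, 0.2834, 0.2347]
ee_rot: [-3.141, -0.001, -0.093]
wrist_force: [-2.7, -0.4, -0.8]
width: 0.0381
finger_force: 30.0
```

Contact: the z force fell from about -4.6 to -0.8 N at the predicted height. I'll release with a partial opening first, then open fully and withdraw.

Emit:
step_arm --commands '[[[0,0,0,0,0,0,40],[0,0,0,0,0,0,46],[0,0,0,0,0,0,60],[0,0,0,0,0,0,80],[0,0,0,0,0,0,80],[0,0,0,0,0,0,80],[0,0,-5,0,0,0,80],[0,0,-15,0,0,0,80],[0,0,-25,0,0,0,80],[0,0,-35,0,0,0,80],[0,0,-35,0,0,0,80],[0,0,-25,0,0,0,80],[0,0,-10,0,0,0,80],[0,0,0,0,0,0,80]]]'

```text
time: 25.72
tool_pos: [0.5885, 0.2834, 0.3851]
ee_rot: [-3.14, -0.002, -0.093]
wrist_force: [-0.1, 0.0, 0.5]
width: 0.0798
finger_force: 0.0
```

Run:
```python
from h import *
from fit3 import AN
o=robot.get_obs();print(o['time'],o['tool_pos'],o['wrist_force'],o['width'])
s=eyes.snapshot('side')
P0=(210,215);im=cv2.resize(s['color'][P0[1]:P0[1]+112,P0[0]:P0[0]+140,::-1],(750,600),interpolation=cv2.INTER_CUBIC)
for b in AN: cv2.polylines(im,[cv2.convexHull(((proj(s,b@R.from_euler('z',np.pi-.093).as_matrix().T+[.588,.2834,.03])-P0+.5)*750/140).astype(np.int32))],True,(0,255,255),1)
cv2.imwrite('pics/q1.png',im)
```

```text
25.725 [0.5884961  0.28336478 0.38514049] [-0.12957387  0.00964531  0.54028392] 0.07979750840109182
```

View pics/q1.png

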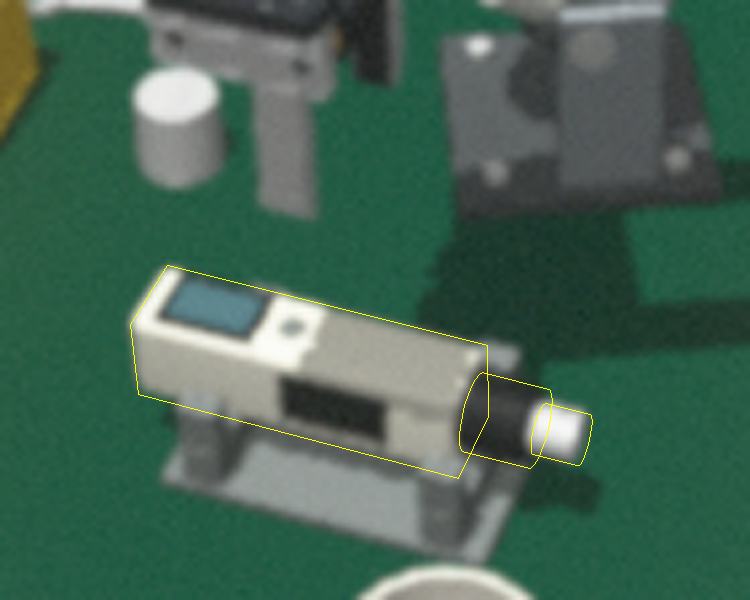

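The analyser rests in both saddles with its screen up, matching the expected outline, and the gripper is clear of it.

```bash
python3 -c "
from bench import robot
print(robot.close_job())"
```

```text
the job is handed in; nothing more can be done
None
```

I pressed the analyser's nose about 5 mm in (about 4.6 N) against the ringed sample in the grey vice, held it for more than two seconds, laid it screen up in both cradle saddles, let go and handed the job in at about 26 s.

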